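# Eject a sample vial and trap it on the chute

## Task

Press the ejector key of the vial unloader fully down with one fingertip so that the lying vial pops out of its pocket, and stop it on the sloping chute with the other finger before it rolls down into the discard tray. Only touch the vial, gently: do not pinch it, lift it or carry it, and leave the other glassware and things where they stand. Finish while holding: one finger still keeping the key down, the vial lying on the chute at rest against the other finger.

Things in the scene. Friction and masses are not known exactly. Their poses are not given: they have to be found in the camera images.
- unloader: Fixed vial unloader. Origin on the bench under the chute's middle line; y = horizontal direction the vial rolls, x across, z up. Along y, mm: white housing 100 wide, 104 tall (-174 to -74); vial pocket between white cheeks 76 tall (-74 to -44); aluminium chute (-45 to 103); grey discard tray 120 wide, 30 tall (122 to 222). Key and its white block (-83 to -33 in x) stand on the -x side.
- chute: Aluminium channel the vial rolls down, fixed. Origin mid upper edge on the floor surface, at unloader (0, -45, 62) mm; y runs 10 degrees downhill along the floor, z is the floor's normal, x across as the unloader's. Floor 54 mm wide, 150 mm long; walls 4 mm thick, 12 mm above the floor. The discard tray lies beyond the lower end. Beside the key's middle the floor is 52 mm above the bench.
- key_top (a point): Centre of the top of the ejector key: grey, flat, 34 mm (x) by 40 mm (y), beside the chute, at unloader (-56, 10, 74) mm when up: 56 mm from the chute's middle line, 55 mm beyond the pocket. It goes straight down 14 mm to 60 mm above the bench; a second fingertip at that height over the chute's middle then stands about 8 mm above the chute floor, low enough to stop the vial.
- eject_key (a joint): Key travel in m: 0 up, 0.014 fully down. A spring returns it: 2 N at the top, 5 N at the bottom. It raises a lifter under the vial by the same amount; the vial rolls out at about 0.011, then runs down the whole chute in about a second. When released the key rises again.
- vial: Vial to eject: glass, diameter 22.5 mm, 46 mm long with aluminium crimp cap, 24 to 42 g, lying across the chute (axis along the unloader's x). Origin on its axis, half-way along. Starts in the pocket, axis about 11 mm behind the chute's upper edge and 2 mm above it. A good place to stop it: axis 5 to 138 mm down the chute, lying on the floor.
- spent_vial: Same kind of vial, lying in the discard tray; leave alone. Origin at its middle.
- spare_vial_a: Same kind of vial standing on the bench beside the housing on the key's side, 46 mm tall; leave alone. Origin under its foot.
- spare_vial_b: Same kind of vial standing on the bench on the other side of the chute, 46 mm tall; leave alone. Origin under its foot.
- beaker: Glass beaker, diameter 68 mm, 75 mm tall, beside the housing on the side away from the key; leave alone. Origin under its foot.
- reagent: Amber jar with black cap, diameter 56 mm, 110 mm tall; leave alone. Origin under its foot.
- spatula: Steel spatula 170 mm long lying on the bench; leave alone. Origin under its middle.
Things that resemble listed ones, but are neither listed nor needed, are in the scene too. Leave any pink, purple or yellow look-alike of the vial alone.

How it is judged:
On the way, in this order (a step that is already met when the one before it is completed fails the run):
1. the ejector key is pressed (value of joint eject_key above 0.005 m).
2. the popped vial lies on the chute against a finger, the key still down (value of joint eject_key above 0.009 m and y of vial in the frame of chute between 0.005 and 0.138 m and z of vial in the frame of chute between 0.006 and 0.018 m and x of vial in the frame of chute between -0.02 and 0.02 m and contact force between the fingers and vial above 0.005 N), for 0.3 s.
At the end, for the whole second after the job is handed in: The key is held at least 10 mm down; the vial lies at rest (under 20 mm/s) on the chute floor (axis 6 to 18 mm above the floor, within 20 mm of the middle line, 5 to 138 mm down from the upper edge) and touches a finger (all of step 2 and linear speed of vial below 0.02 m/s and value of joint eject_key above 0.01 m); the arm keeps its last pose, push and grip.
It fails at once if the vial is lifted (axis over 35 mm above the chute floor's plane) (z of vial in the frame of chute above 0.035 m).
It fails at once if the vial rolls away off the end of the chute (y of vial in the frame of chute above 0.14 m).
It fails at once if the vial is squeezed or pressed with more than 10 N (contact force between the fingers and vial above 10 N).
It fails at once if another thing is moved by more than 30 mm (distance of any of spare_vial_a, spare_vial_b, beaker, spent_vial, reagent, spatula from where it was at the start of the episode above 0.03 m).
It also fails if it takes over 32 s, if anything falls off the work surface, if the arm or the gripper's body presses on something with over 40 N, if the wrist force passes 120 N, or if a joint passes its speed limit or range.

## Robot

A 7-joint arm with a two-finger parallel gripper is mounted at the origin on the work surface. World frame = base frame: x ahead of the robot, y to its left, z up, the work surface at z = 0. Lengths are in m, angles in rad, forces in N, time in s.
With the tool pointing down it reaches from about 0.4 to 0.85 m from the base axis. Payload 4.5 kg.
Tool frame: the origin (TCP) lies midway between the tips of the shut fingers; the grasp point (between the pads) lies 19 mm behind it; x points along the fingers, y is the direction in which the jaws open and shut, and the axes are right-handed (so a half turn about x gives the same grasp; the last joint's range is limited). The gripper opens to 85 mm and grips with 20 to 120 N. Pads are 22 mm wide; open, the fingers measure 114 mm over their backs; the gripper's body (76 mm by 85 mm) begins 54 mm behind the grasp point. The pads swing forward as they close: fully open they stand 13 mm farther back than shut.
Start: joints at [-1.114, 0.689, -0.195, 1.565, 0.157, 0.902, -0.215], TCP at [0.256, 0.57, 0.191] pointing down, gripper open.
Joint ranges: [-3.01, 3.01], [-0.46, 2.08], [-1.47, 1.51], [0.13, 2.56], [-1, 4.14], [0.04, 2.09], [-2.66, 2.66]. Speed limits (rad/s): [2.57, 2.57, 3.14, 3.14, 3.14, 3.14, 3.14].

## Interface

Orientations are given as a 3x3 rotation matrix whose columns are the frame's x, y, z axes.
In Python, from rig import robot gives the robot as it stands. The module is installed in compiled form; this text tells all that it offers.
- The arm moves only by the tool move_arm, never from a script. Its argument "motion" is one flat list of numbers, 6 for each row, row after row: the shift along the world's x, y, z in mm, then the turn, a rotation vector about the world's x, y, z in degrees. In form: [tx, ty, tz, rx, ry, rz, tx, ty, tz, rx, ry, rz, ...]. A call has 1 to 12 rows; each row shifts and turns the commanded pose from where the row before left it; what a row does not reach is not made up. A row lasts 1/8 s, in which the tool goes at most 62.5 mm and 10.7 degrees, less where a joint would pass 70% of its speed; a pose out of reach is approached as far as the arm can. A call is refused whole if a number of a shift passes 62.5 or a number of a turn 10.7, either way. A call with a gripper value outside its range is refused whole. "claw" is the closure in counts, from 0 (fully open) to 255 (shut), set as the call begins (left out, the last holds). The fingers move at their own pace and stop on an object; "force" is the grip in N (left out, the last holds). Time passes only in rows, so rows that do not move let the fingers close. It gives the time, the measured TCP pose, the force and the opening at its end, in the units of the state.
- robot.read_state(): the state, without advancing time (a new reading comes with each control period).
- robot.snapshot(name): name is "side" or "top" or "wrist"; returns a dict with "frame" (384x512x3 uint8, red, green, blue), "mtx" (3x3 intrinsics, pixels), "pose" (4x4, takes a point from camera to world coordinates); the wrist camera has in their place "mount" (4x4, takes a point from camera to tool coordinates, whose origin is the TCP and whose axes are the tool frame's). Camera axes: x right, y down, z forward; pixel columns grow to the right and rows downward; lengths in m; the calibration is good to about 2 mm. A picture is of the moment at which its call begins: read the wrist's pose just before it. There is no depth.
- robot.job_done(): hands the job in, once; it reports no verdict.
The state is a dict: "t": time; "q": joint angles; "qd": joint speeds; "joint_efforts": joint torques, N m; "position": TCP position; "orientation": TCP orientation; "force": force on the tool from outside, world axes, zero at the start; "ft_torque": the same for the moment, N m; "finger_gap": finger opening in m.
Only numpy, scipy, OpenCV 4.12 (cv2) and the standard library are available. Lean on these libraries where they do the work, as an engineer would, in place of code of your own. Each camera call takes 0.05 s, during which the arm holds its last target.

## Working session

There is one attempt and no reset: what is moved stays moved. The work goes in short steps, Python scripts to look and compute and a tool call to move; the robot and the scene stay as the last step left them, time stands still between calls to the robot, and variables do not carry over. Pictures are saved under pics/ and viewed, and the job is handed in when it is done.

Besides the shell and the picture viewer there is one more tool, called as name(argument=value, ...) on one line, values as JSON. move_arm: Moves the arm, as the interface text tells. Its arguments: {"type":"object","properties":{"motion":{"type":"array","items":{"type":"number"}},"claw":{"type":"number"},"force":{"type":"number"}},"required":["motion"]}

```bash
mkdir -p pics; python3 - <<'E'
from rig import robot
import cv2,numpy as np
s=robot.read_state();print(s)
for n in("side","top"):
    d=robot.snapshot(n);cv2.imwrite(f"pics/{n}0.png",cv2.cvtColor(d["frame"],cv2.COLOR_RGB2BGR));np.savez(f"{n}0.npz",**d);print(n,d["mtx"],d["pose"])
E
```

```text
{'t': 0.0, 'q': array([-1.11418468,  0.68998961, -0.19452549,  1.5663333 ,  0.15731054,
        0.90249354, -0.21509547]), 'qd': array([ 1.02077682e-03, -5.22554872e-04,  1.40835253e-04, -2.00732213e-03,
       -3.81499531e-04,  6.19911582e-04,  9.67143890e-06]), 'joint_efforts': array([-2.15802138e-04, -5.39612997e+01, -1.26680989e+00, -1.58540386e+01,
        8.99255276e-03,  9.32350435e-03, -7.84181733e-07]), 'position': array([0.25620823, 0.56928957, 0.19058376]), 'orientation': array([[-6.28396837e-04,  4.10231593e-01,  9.11981165e-01],
       [-1.71893548e-03,  9.11979555e-01, -4.10232053e-01],
       [-9.99998325e-01, -1.82542530e-03,  1.32076572e-04]]), 'force': array([ 0.28544547, -0.15492105, -0.47291651]), 'ft_torque': array([-0.02205525,  0.07929194, -0.03981797]), 'finger_gap': 0.08533647667606002}
side [[480.56955036   0.         257.94729585]
 [  0.         480.56955036 191.98821157]
 [  0.           0.           1.        ]] [[ 0.93513549 -0.18735317  0.30069987  0.11359875]
 [-0.35415179 -0.5180492   0.77858945 -0.95314509]
 [ 0.00990613 -0.83458002 -0.55079765  0.82273265]
 [ 0.          0.          0.          1.        ]]
top [[433.30231265   0.         251.4275322 ]
 [  0.         433.30231265 199.66404395]
 [  0.           0.           1.        ]] [[-0.02285591 -0.97897489  0.20269623  0.26447689]
 [-0.9997378   0.02266323 -0.00327184  0.08053587]
 [-0.0013907  -0.20271787 -0.9792362   1.34224292]
 [ 0.          0.          0.          1.        ]]
```

View pics/side0.png

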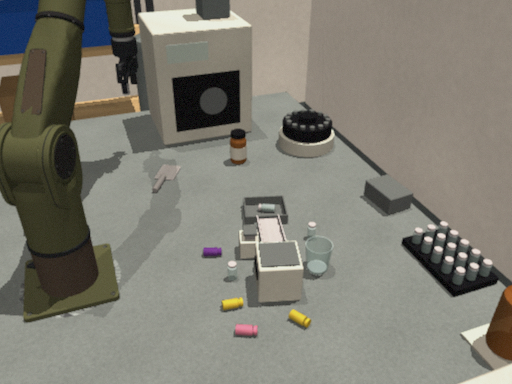

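View pics/top0.png

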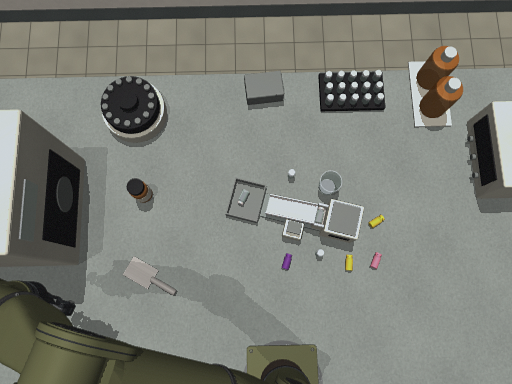

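The side view shows the unloader at about (268,245), with the housing nearest the camera and the tray beyond it. In the top view the housing is at (343,219), chute at (295,210), key at (293,230) and tray at (246,200). I'll zoom in to measure.

```bash
python3 - <<'E'
import cv2
a=cv2.imread("pics/top0.png")[165:265,215:375];cv2.imwrite("pics/topz.png",cv2.resize(a,None,fx=5,fy=5,interpolation=cv2.INTER_CUBIC))
a=cv2.imread("pics/side0.png")[190:310,220:350];cv2.imwrite("pics/sidez.png",cv2.resize(a,None,fx=5,fy=5,interpolation=cv2.INTER_CUBIC))
E
```

```text
(no output)
```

View pics/topz.png

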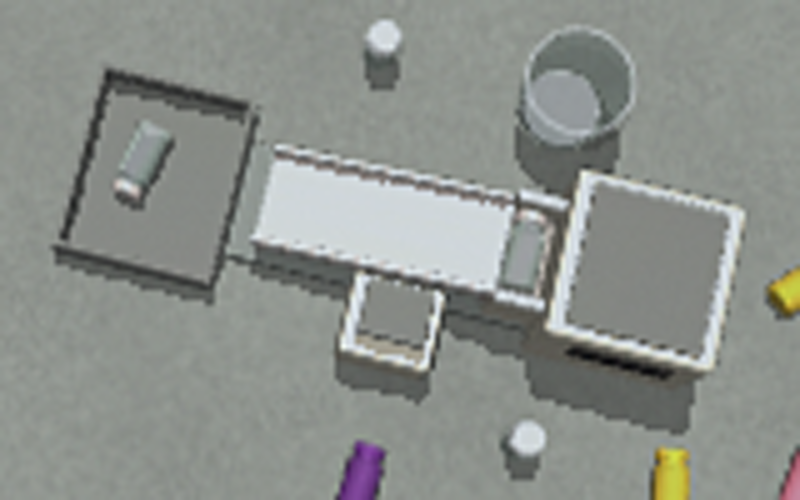

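View pics/sidez.png

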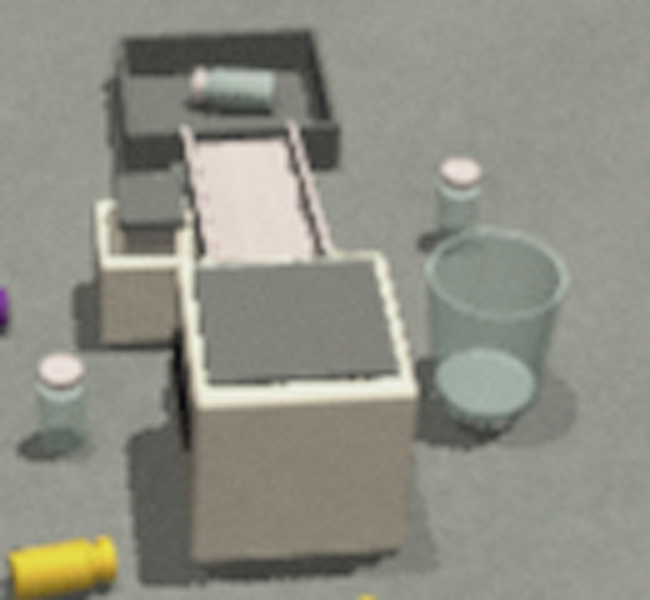

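```bash
cat > h.py <<'E'
import numpy as np,cv2
def load(n): return dict(np.load(n+".npz"))
def ray(d,p):
    R=d["pose"][:3,:3];v=R@np.linalg.inv(d["mtx"])@np.array([p[0],p[1],1.]);return d["pose"][:3,3],v/np.linalg.norm(v)
def plane(d,p,z):
    o,v=ray(d,p);return o+v*(z-o[2])/v[2]
def tri(rs):
    A=np.zeros((3,3));b=np.zeros(3)
    for o,v in rs:
        P=np.eye(3)-np.outer(v,v);A+=P;b+=P@o
    x=np.linalg.solve(A,b);return x,[np.linalg.norm((np.eye(3)-np.outer(v,v))@(x-o)) for o,v in rs]
E
python3 - <<'E'
from h import *
T=load("top0");S=load("side0")
zt=lambda p:((p[0]+.5)/5-.5+215,(p[1]+.5)/5-.5+165)
zs=lambda p:((p[0]+.5)/5-.5+220,(p[1]+.5)/5-.5+190)
t=[(550,330),(583,172),(743,210),(711,372)];s=[(180,262),(385,255),(414,396),(193,402)]
H=[]
for a,b in zip(t,s):
    x,e=tri([ray(T,zt(a)),ray(S,zs(b))]);print(x,e, plane(T,zt(a),.104),plane(S,zs(b),.104));H.append(plane(T,zt(a),.104))
H=np.array(H);c=H.mean(0)
y=H[0]+H[1]-H[2]-H[3];y/=np.linalg.norm(y);xx=H[1]+H[2]-H[0]-H[3];xx/=np.linalg.norm(xx)
print("y",y,np.degrees(np.arctan2(y[1],y[0])),"x",xx,np.degrees(np.arctan2(xx[1],xx[0]))+90)
print("origin from housing",c+y*.124)
K=[plane(T,zt(p),.074) for p in [(372,276),(443,292),(431,346),(358,330)]]
print("key",np.mean(K,0),K)
# tray rim corners z=.03
Tr=[plane(T,zt(p),.03) for p in [(108,70),(257,108),(212,298),(57,250)]]
print("tray",np.mean(Tr,0),[np.linalg.norm(Tr[i]-Tr[i-1]) for i in range(4)])
d=H.mean(0)-np.mean(Tr,0);print(np.degrees(np.arctan2(-d[1],-d[0])),np.linalg.norm(d[:2]))
for p in [(145,128),(140,190)]:print(plane(T,zt(p),.02))
E
```

```text
[ 0.42576776 -0.13227521  0.10212045] [np.float64(0.0004204232403033262), np.float64(0.00042042324030326715)] [ 0.42511098 -0.13184733  0.104     ] [ 0.4253862  -0.13443194  0.104     ]
[ 0.51941956 -0.15762438  0.09935787] [np.float64(0.001112387366019321), np.float64(0.0011123873660195181)] [ 0.51737643 -0.1563961   0.104     ] [ 0.51799863 -0.16272389  0.104     ]
[ 0.4933077  -0.24954459  0.09763169] [np.float64(0.0005521999006737308), np.float64(0.0005521999006736301)] [ 0.49267549 -0.24803164  0.104     ] [ 0.48939161 -0.25571145  0.104     ]
[ 0.39870645 -0.22320028  0.10121209] [np.float64(0.0004111118895757416), np.float64(0.00041111188957586753)] [ 0.39880687 -0.22262375  0.104     ] [ 0.39718499 -0.22599648  0.104     ]
y [0.26928571 0.96306033 0.        ] 74.37823337751743 x [ 0.96581914 -0.25921689  0.        ] 74.97639980983796
origin from housing [ 0.49188387 -0.07030522  0.104     ]
key [ 0.44234312 -0.04975653  0.074     ] [array([ 0.46356853, -0.03350065,  0.074     ]), array([ 0.45304031, -0.07506625,  0.074     ]), array([ 0.42115561, -0.06650236,  0.074     ]), array([ 0.43160804, -0.02395687,  0.074     ])]
tray [0.53311272 0.09204195 0.03      ] [np.float64(0.11804966127069015), np.float64(0.09609181139979145), np.float64(0.12269376256929332), np.float64(0.09967463328079273)]
75.16687215332254 0.2914800746879952
[0.56898801 0.09992392 0.02      ]
[0.5294814  0.10379498 0.02      ]
```

move_arm(motion=[17, -45, 7, 0, 0, -6.7, 17, -45, 7, 0, 0, -6.7, 17, -45, 7, 0, 0, -6.7, 17, -45, 7, 0, 0, -6.7, 17, -45, 7, 0, 0, -6.7, 17, -45, 7, 0, 0, -6.7, 17, -45, 7, 0, 0, -6.7, 17, -45, 7, 0, 0, -6.7, 17, -45, 0, 0, 0, -6.7, 17, -45, 0, 0, 0, -6.7, 17, -45, 0, 0, 0, -6.7, 17, -45, 0, 0, 0, -6.7], claw=128, force=60)

```text
t: 1.6
position: [0.4606, 0.0286, 0.2473]
orientation: [[-0.0, 0.967, -0.256], [0.0, -0.256, -0.967], [-1.0, -0.0, -0.0]]
force: [0.5, 0.3, -1.0]
finger_gap: 0.0428
```

```bash
cat > snap.py <<'E'
from rig import robot
import cv2,numpy as np,sys
k=sys.argv[1]
s=robot.read_state();d=robot.snapshot("wrist");M=np.eye(4);M[:3,:3]=s["orientation"];M[:3,3]=s["position"]
print(s["t"],s["position"],s["force"],s["finger_gap"]);print(d["mount"],d["mtx"])
d["pose"]=M@d["mount"];np.savez(k+".npz",**d)
cv2.imwrite(f"pics/{k}.png",cv2.cvtColor(d["frame"],cv2.COLOR_RGB2BGR))
E
python3 snap.py w1
```

```text
1.6 [0.4605986  0.02859865 0.24730194] [ 0.54032499  0.25522911 -0.96864145] 0.042829191350262835
[[ 0.00133128 -0.27742998  0.96074494 -0.18230977]
 [ 0.99999808 -0.00101024 -0.0016774  -0.00138028]
 [ 0.00143595  0.96074533  0.27742811 -0.07216269]
 [ 0.          0.          0.          1.        ]] [[322.20297046   0.         253.85896376]
 [  0.         322.20297046 193.98235264]
 [  0.           0.           1.        ]]
```

View pics/w1.png

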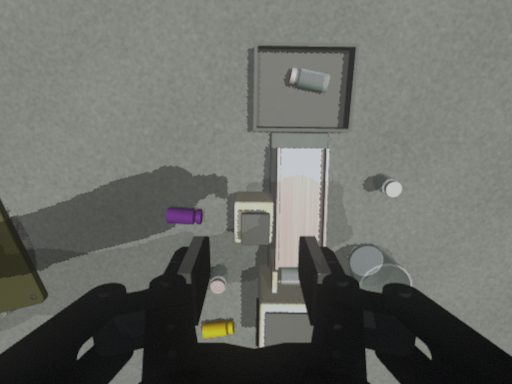

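The wrist view shows the chute at columns 276–328, key grey top near (256,228), pocket vial near (290,275), and the tray at (304,88).

```bash
python3 - <<'E'
import cv2
a=cv2.imread("pics/w1.png")[120:280,225:345];cv2.imwrite("pics/w1z.png",cv2.resize(a,None,fx=5,fy=5,interpolation=cv2.INTER_CUBIC)[:600+200][:800])
E
```

```text
(no output)
```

View pics/w1z.png

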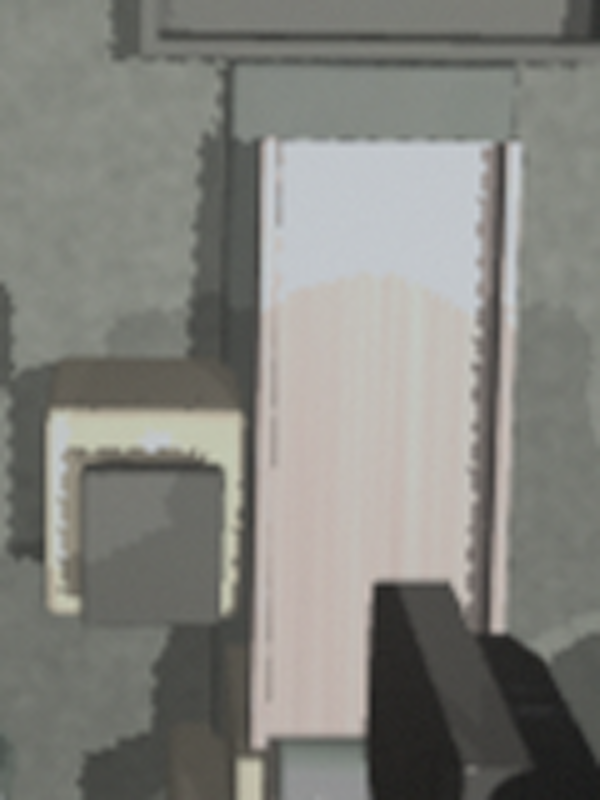

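```bash
python3 - <<'E'
from h import *
W=load("w1");T=load("top0")
z=lambda p:((p[0]+.5)/5-.5+225,(p[1]+.5)/5-.5+120)
K=np.array([plane(W,z(p),.074) for p in [(83,465),(224,465),(222,624),(80,624)]]);kc=K.mean(0)
print("key",kc,[np.linalg.norm(K[i]-K[i-1]) for i in range(4)])
a=plane(W,z((260,140)),.048);b=plane(W,z((522,142)),.048)
u=plane(W,z((250,738)),.074)
print("end",a,b,np.linalg.norm(b-a),(a+b)/2,"dir",np.degrees(np.arctan2(*(a-u)[1::-1])),np.linalg.norm((a-u)[:2]))
th=np.radians(75);Y=np.array([np.cos(th),np.sin(th),0]);X=np.array([np.sin(th),-np.cos(th),0])
print("origin by key",kc+.056*X-.010*Y,"by end",(a+b)/2-.103*Y)
# height check of key corners with top view
zt=lambda p:((p[0]+.5)/5-.5+215,(p[1]+.5)/5-.5+165)
for p,q in zip([(83,465),(224,465),(222,624),(80,624)],[(358,330),(372,276),(443,292),(431,346)]):
    print(tri([ray(W,z(p)),ray(T,zt(q))]))
E
```

```text
key [ 0.44113274 -0.04218173  0.074     ] [np.float64(0.04051822917203528), np.float64(0.032944778024743965), np.float64(0.0404946301382917), np.float64(0.03416874018832345)]
end [0.4895473  0.04067655 0.048     ] [0.54936098 0.02427463 0.048     ] 0.06202177155452087 [0.51945414 0.03247559 0.048     ] dir 74.54037751356326 0.14331624963694786
origin by key [ 0.4926364  -0.06633485  0.074     ] by end [ 0.49279578 -0.06701477  0.048     ]
(array([ 0.43110093, -0.02295053,  0.06573421]), [np.float64(0.0022970566727164746), np.float64(0.0022970566727165465)])
(array([ 0.46378371, -0.03327816,  0.06039027]), [np.float64(0.0023669825226995977), np.float64(0.0023669825226994793)])
(array([ 0.45319396, -0.07559679,  0.05712441]), [np.float64(0.0027639060162091547), np.float64(0.0027639060162091456)])
(array([ 0.41980839, -0.06536167,  0.06187596]), [np.float64(0.003764501133435724), np.float64(0.0037645011334358465)])
```

move_arm(motion=[2, -20, -15, 0, 0, 0, 2, -20, -15, 0, 0, 0, 2, -20, -15, 0, 0, 0, 2, -20, -15, 0, 0, 0, 0, 0, -10, 0, 0, 0, 0, 0, 0, 0, 0, 0])

```text
t: 2.4
position: [0.4677, -0.0489, 0.1768]
orientation: [[-0.002, 0.968, -0.251], [0.001, -0.251, -0.968], [-1.0, -0.002, -0.0]]
force: [-0.1, -0.9, 1.0]
finger_gap: 0.0426
```

```bash
python3 snap.py w2
```

```text
2.4 [ 0.46770496 -0.04888238  0.17677565] [-0.12876642 -0.86609156  0.98228587] 0.042552418622211687
[[ 0.00132994 -0.2774216   0.96074736 -0.18230694]
 [ 0.99999808 -0.00101052 -0.00167606 -0.00137217]
 [ 0.00143583  0.96074775  0.27741973 -0.07216903]
 [ 0.          0.          0.          1.        ]] [[322.20297046   0.         253.85896376]
 [  0.         322.20297046 193.98235264]
 [  0.           0.           1.        ]]
```

View pics/w2.png

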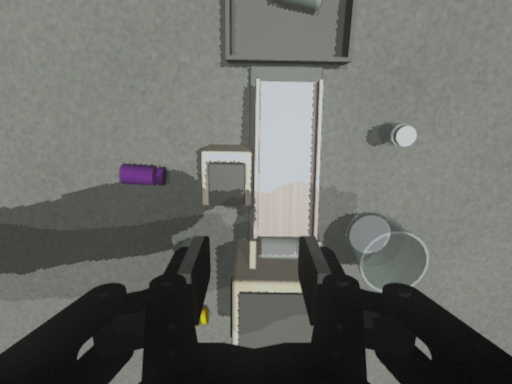

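The key's grey top is at about (227,185) and the vial in its pocket at (282,246). The fingertips show at (200,238) and (310,238).

```bash
python3 - <<'E'
import cv2
a=cv2.imread("pics/w2.png")[130:260,190:340];cv2.imwrite("pics/w2z.png",cv2.resize(a,None,fx=4.6,fy=4.6,interpolation=cv2.INTER_CUBIC))
E
```

```text
(no output)
```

View pics/w2z.png

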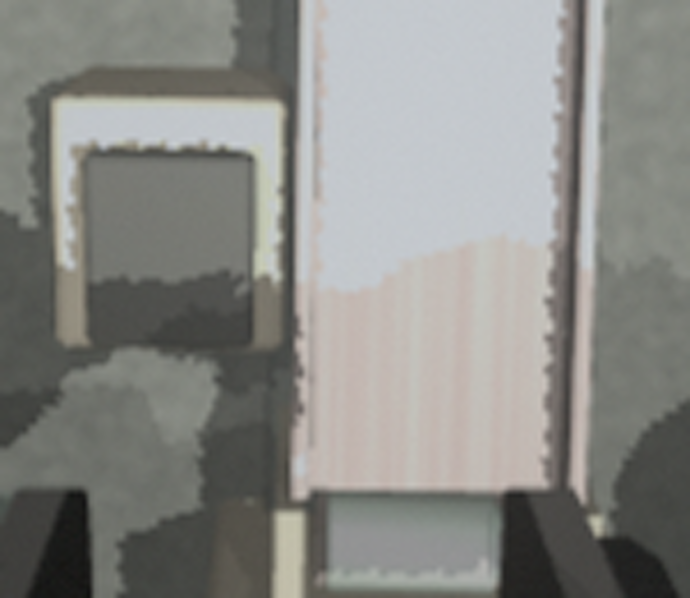

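```bash
python3 - <<'E'
from h import *
W=load("w2");V=load("w1")
z=lambda p:((p[0]+.5)/4.6-.5+190,(p[1]+.5)/4.6-.5+130)
y1=lambda p:((p[0]+.5)/5-.5+225,(p[1]+.5)/5-.5+120)
P=[(86,153),(253,153),(253,345),(88,345)]
K=np.array([plane(W,z(p),.074) for p in P]);kc=K.mean(0)
print("key",kc,[np.linalg.norm(K[i]-K[i-1]) for i in range(4)])
for p,q in zip(P,[(83,465),(224,465),(222,624),(80,624)]): print(tri([ray(W,z(p)),ray(V,y1(q))]))
# chute upper edge: outer wall edges z=.074 ; 
a=plane(W,z((291,498)),.074);b=plane(W,z((588,498)),.074);print(a,b,np.linalg.norm(a-b),(a+b)/2)
# along fixed X direction, wall midpoint
th=np.radians(75);Y=np.array([np.cos(th),np.sin(th),0]);X=np.array([np.sin(th),-np.cos(th),0])
o=(a+b)/2+.045*Y;print("origin edge",o,"by key",kc+.056*X-.010*Y)
# project fingertips/TCP into image for finger offset
M=np.linalg.inv(W["mount"])
for x in(0,-.006,-.013):
  for yy in(-.0213,-.0358,.0213,.0358):
    for zz in(-.011,.011):
      c=M@np.array([x,yy,zz,1]);p=W["mtx"]@c[:3];print(x,yy,zz,(p[:2]/p[2]).round(1))
E
```

```text
key [ 0.44139273 -0.04281391  0.074     ] [np.float64(0.03933334005465067), np.float64(0.03254742183178972), np.float64(0.03930204523262772), np.float64(0.03337149175914012)]
(array([ 0.42971325, -0.02076189,  0.06706487]), [np.float64(5.9887462860941636e-05), np.float64(5.98874628610014e-05)])
(array([ 0.46215286, -0.0289389 ,  0.06835973]), [np.float64(0.00013758822247997106), np.float64(0.00013758822247984792)])
(array([ 0.45225067, -0.06576667,  0.07460707]), [np.float64(3.9923156927279274e-05), np.float64(3.992315692733489e-05)])
(array([ 0.41890606, -0.05854499,  0.07081789]), [np.float64(0.0003055758272041928), np.float64(0.0003055758272042521)])
[ 0.45115399 -0.10028152  0.074     ] [ 0.51101639 -0.11583259  0.074     ] 0.06184936411943583 [ 0.48108519 -0.10805706  0.074     ]
origin edge [ 0.49273205 -0.06459039  0.074     ] by key [ 0.49289639 -0.06696704  0.074     ]
0 -0.0213 -0.011 [221.  207.8]
0 -0.0213 0.011 [222.1 241.7]
0 -0.0358 -0.011 [196.7 207.8]
0 -0.0358 0.011 [198.5 241.7]
0 0.0213 -0.011 [292.4 207.7]
0 0.0213 0.011 [291.3 241.6]
0 0.0358 -0.011 [316.8 207.7]
0 0.0358 0.011 [314.9 241.6]
-0.006 -0.0213 -0.011 [220.  211.1]
-0.006 -0.0213 0.011 [221.1 245.9]
-0.006 -0.0358 -0.011 [194.9 211.1]
-0.006 -0.0358 0.011 [196.8 245.9]
-0.006 0.0213 -0.011 [293.6 211. ]
-0.006 0.0213 0.011 [292.4 245.8]
-0.006 0.0358 -0.011 [318.7 211. ]
-0.006 0.0358 0.011 [316.7 245.8]
-0.013 -0.0213 -0.011 [218.7 215.2]
-0.013 -0.0213 0.011 [219.9 251.1]
-0.013 -0.0358 -0.011 [192.7 215.2]
-0.013 -0.0358 0.011 [194.8 251.2]
-0.013 0.0213 -0.011 [295.1 215.1]
-0.013 0.0213 0.011 [293.8 251.1]
-0.013 0.0358 -0.011 [321.1 215.1]
-0.013 0.0358 0.011 [319.  251.1]
```

```bash
python3 - <<'E'
import cv2,numpy as np
a=cv2.imread("pics/w2.png")[190:384,90:420];a=np.clip((a/255.)**.45*255,0,255).astype('uint8');cv2.imwrite("pics/w2f.png",cv2.resize(a,None,fx=2.4,fy=2.4,interpolation=cv2.INTER_CUBIC))
E
```

```text
(no output)
```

View pics/w2f.png

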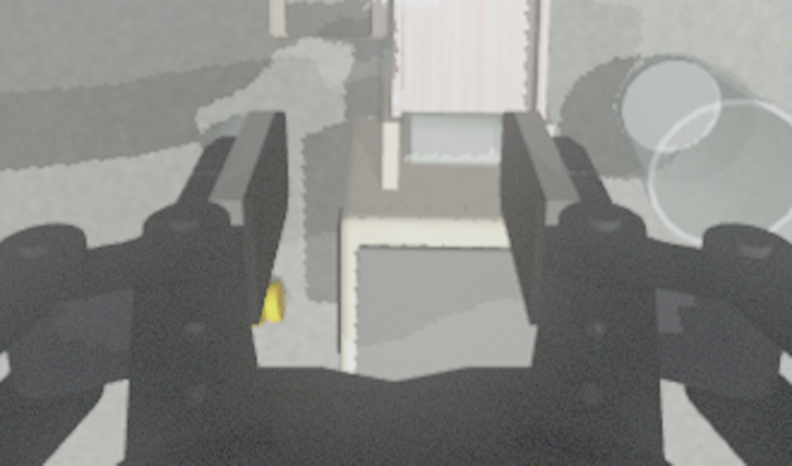

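```bash
python3 - <<'E'
from rig import robot
import cv2,numpy as np
s=robot.read_state();p=s["position"];R=s["orientation"]
for n in("side","top"):
    d=robot.snapshot(n);np.savez(f"{n}1.npz",**d)
    im=cv2.cvtColor(d["frame"],cv2.COLOR_RGB2BGR);f=5
    def pr(w):
        c=np.linalg.inv(d["pose"])@np.r_[w,1];q=d["mtx"]@c[:3];return q[:2]/q[2]
    c=pr(p);x0,y0=int(c[0])-75,int(c[1])-60
    z=cv2.resize(im[y0:y0+110,x0:x0+150],None,fx=f,fy=f,interpolation=cv2.INTER_CUBIC)
    z=np.clip((z/255.)**.6*255,0,255).astype('uint8')
    for x,col in((0,(0,0,255)),(-.006,(0,255,0)),(-.042,(255,0,0))):
        for yy in(-.0213,.0213):
            for zz in(-.011,.011):
                q=(pr(p+R@[x,yy,zz])-[x0,y0]+.5)*f;cv2.circle(z,tuple(int(v) for v in q),3,col,-1)
    cv2.imwrite(f"pics/{n}f.png",z)
E
```

```text
(no output)
```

View pics/sidef.png

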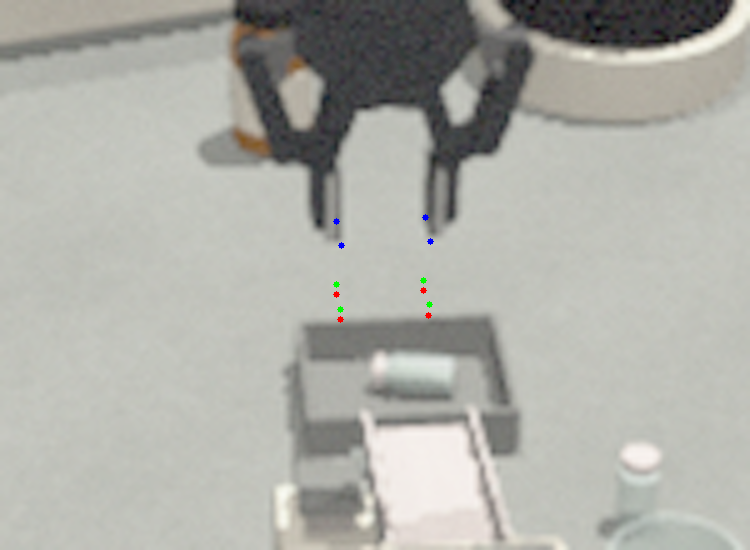

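The rendered fingertips sit about 42 mm behind the reported TCP (blue dots) at this opening, not about 6 mm as I expected. Both the side and wrist views agree on that. I'll go down in steps and use the force reading to decide.

move_arm(motion=[0, -3, -12, 0, 0, 0, 0, 0, -20, 0, 0, 0, 0, 0, -20, 0, 0, 0, 0, 0, -20, 0, 0, 0, 0, 0, -8, 0, 0, 0, 0, 0, 0, 0, 0, 0], claw=110)

```text
t: 3.3
position: [0.4681, -0.053, 0.097]
orientation: [[-0.001, 0.968, -0.252], [-0.0, -0.252, -0.968], [-1.0, -0.001, 0.0]]
force: [0.5, -0.2, -0.0]
finger_gap: 0.0484
```

```bash
python3 snap.py w3; python3 - <<'E'
from rig import robot
import cv2,numpy as np
d=robot.snapshot("side");np.savez("side2.npz",**d)
im=cv2.cvtColor(d["frame"],cv2.COLOR_RGB2BGR)[150:310,190:350];cv2.imwrite("pics/side2.png",cv2.resize(im,None,fx=3.7,fy=3.7,interpolation=cv2.INTER_CUBIC))
E
```

```text
3.3 [ 0.46814011 -0.05301404  0.09703848] [ 0.47284738 -0.20345594 -0.02847165] 0.04843121108882058
[[ 0.00133084 -0.27742453  0.96074651 -0.18230938]
 [ 0.99999808 -0.00100992 -0.00167684 -0.00137402]
 [ 0.00143547  0.9607469   0.27742265 -0.07216775]
 [ 0.          0.          0.          1.        ]] [[322.20297046   0.         253.85896376]
 [  0.         322.20297046 193.98235264]
 [  0.           0.           1.        ]]
```

View pics/w3.png

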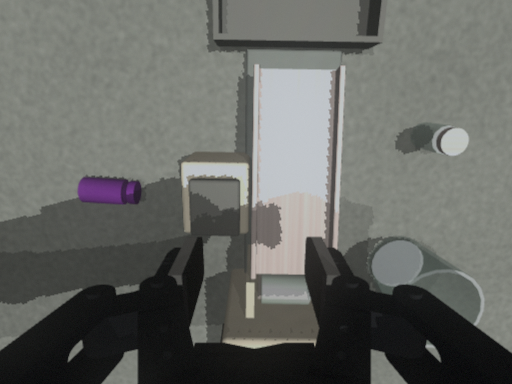

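View pics/side2.png

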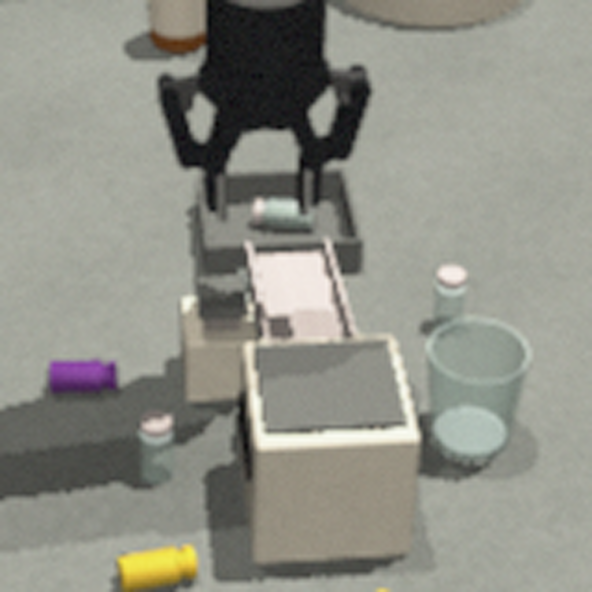

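The key and chute line up with the two fingers in both views, about 4 mm ahead in y, and the tips are still well above. I'll nudge y and continue down.

move_arm(motion=[1, 3, -10, 0, 0, 0, 0, 0, -10, 0, 0, 0, 0, 0, -6, 0, 0, 0, 0, 0, -5, 0, 0, 0, 0, 0, 0, 0, 0, 0])

```text
t: 4.03
position: [0.4691, -0.05, 0.066]
orientation: [[-0.001, 0.968, -0.253], [0.0, -0.253, -0.968], [-1.0, -0.001, 0.0]]
force: [-0.2, -0.6, 0.1]
finger_gap: 0.0487
```

```bash
python3 snap.py w4|head -1
```

```text
4.025 [ 0.46914757 -0.05004041  0.06602474] [-0.18938045 -0.55322776  0.11363314] 0.04865022077266522
```

View pics/w4.png

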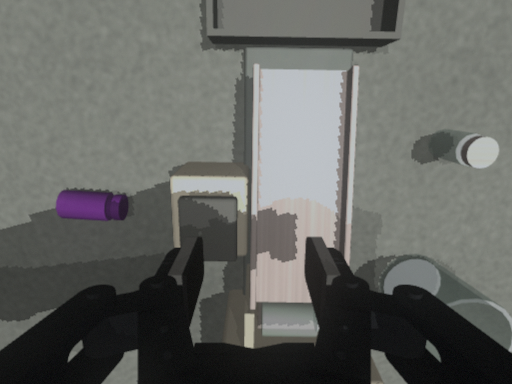

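No contact force yet, and the picture shows the tips still some 30 mm above. The key is at (208,228) and the left fingertip at (192,240).

move_arm(motion=[0, 0, -10, 0, 0, 0, 0, 0, -8, 0, 0, 0, 0, 0, -6, 0, 0, 0, 0, 0, -4, 0, 0, 0, 0, 0, 0, 0, 0, 0])

```text
t: 4.7
position: [0.4692, -0.05, 0.0381]
orientation: [[-0.0, 0.968, -0.252], [0.0, -0.252, -0.968], [-1.0, -0.0, 0.0]]
force: [-0.8, -0.8, 0.7]
finger_gap: 0.0487
```

```bash
python3 snap.py w5|head -1; python3 - <<'E'
from rig import robot
import cv2,numpy as np
d=robot.snapshot("side")
im=cv2.cvtColor(d["frame"],cv2.COLOR_RGB2BGR)[190:290,210:340];cv2.imwrite("pics/side3.png",cv2.resize(im,None,fx=6,fy=6,interpolation=cv2.INTER_CUBIC))
E
```

```text
4.7 [ 0.46923739 -0.0499934   0.0381089 ] [-0.7637706  -0.75765734  0.71335732] 0.04867174795700835
```

View pics/w5.png

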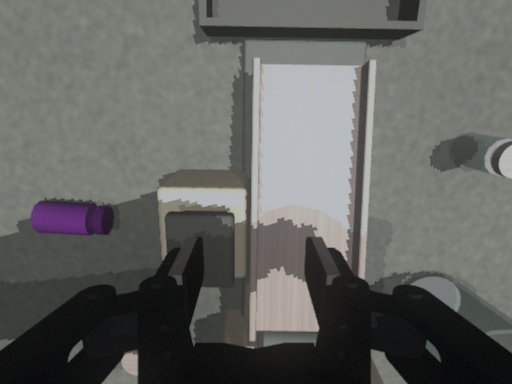

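View pics/side3.png

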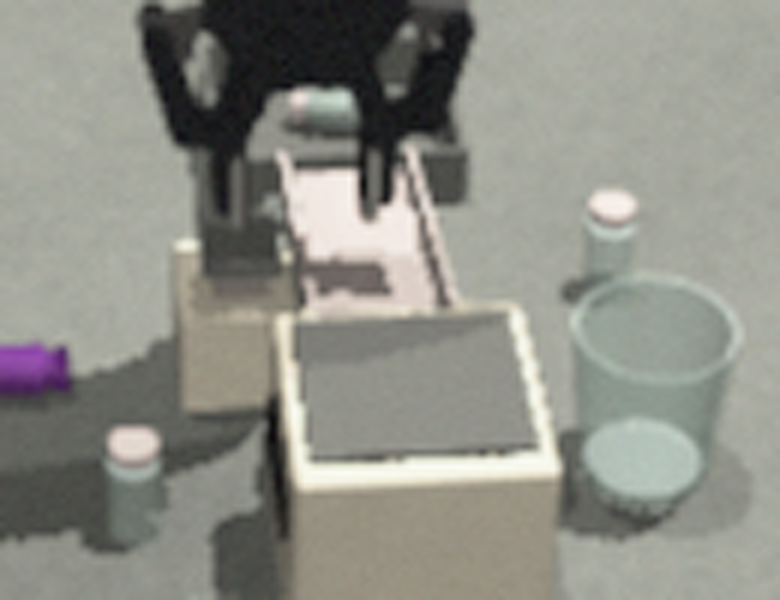

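move_arm(motion=[0, 0, -3, 0, 0, 0, 0, 0, -3, 0, 0, 0, 0, 0, 0, 0, 0, 0])

```text
t: 5.18
position: [0.4693, -0.05, 0.0322]
orientation: [[-0.0, 0.968, -0.252], [0.0, -0.252, -0.968], [-1.0, -0.0, 0.0]]
force: [0.7, -0.3, -0.4]
finger_gap: 0.0485
```

move_arm(motion=[0, 0, -3, 0, 0, 0, 0, 0, 0, 0, 0, 0])

```text
t: 5.42
position: [0.4695, -0.05, 0.0294]
orientation: [[0.0, 0.968, -0.252], [-0.0, -0.252, -0.968], [-1.0, 0.0, -0.0]]
force: [-0.3, 0.2, 2.4]
finger_gap: 0.0487
```

```bash
python3 snap.py w6|head -1; python3 - <<'E'
from rig import robot
import cv2,numpy as np
d=robot.snapshot("side")
im=cv2.cvtColor(d["frame"],cv2.COLOR_RGB2BGR)[190:290,210:340];cv2.imwrite("pics/side4.png",cv2.resize(im,None,fx=6,fy=6,interpolation=cv2.INTER_CUBIC))
E
```

```text
5.425 [ 0.46949552 -0.05001044  0.02939269] [-0.26669099  0.18196201  2.3964136 ] 0.048728426714759944
```

View pics/side4.png

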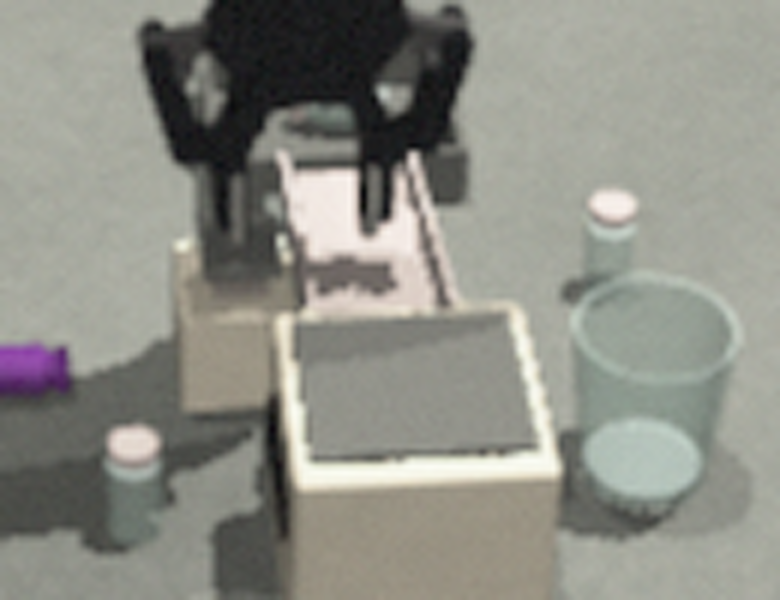

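Contact: 2.4 N at TCP z 0.0294, in line with the 2 N spring preload. That puts full travel near TCP z 0.017, so I'll press through quickly.

move_arm(motion=[0, 0, -7, 0, 0, 0, 0, 0, -6, 0, 0, 0, 0, 0, 0, 0, 0, 0, 0, 0, 0, 0, 0, 0])

```text
t: 6.02
position: [0.4695, -0.05, 0.0171]
orientation: [[0.001, 0.968, -0.253], [0.0, -0.253, -0.968], [-1.0, 0.001, -0.0]]
force: [-1.1, 0.1, 17.8]
finger_gap: 0.0485
```

```bash
python3 snap.py w7|head -1; python3 - <<'E'
from rig import robot
import cv2,numpy as np
d=robot.snapshot("side")
im=cv2.cvtColor(d["frame"],cv2.COLOR_RGB2BGR)[190:290,210:340];cv2.imwrite("pics/side5.png",cv2.resize(im,None,fx=6,fy=6,interpolation=cv2.INTER_CUBIC))
E
```

```text
6.025 [ 0.46953123 -0.05002436  0.017131  ] [-1.09209876  0.11913729 17.80253735] 0.04852573543498122
```

View pics/side5.png

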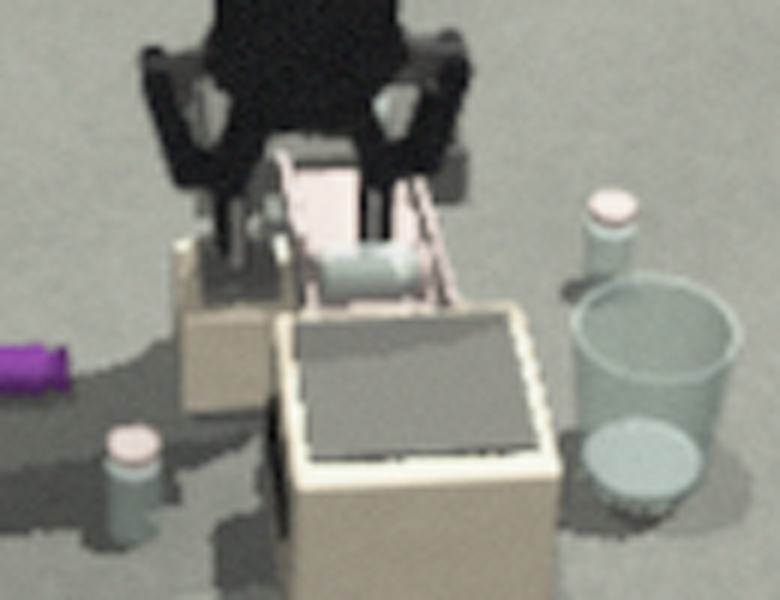

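View pics/w7.png

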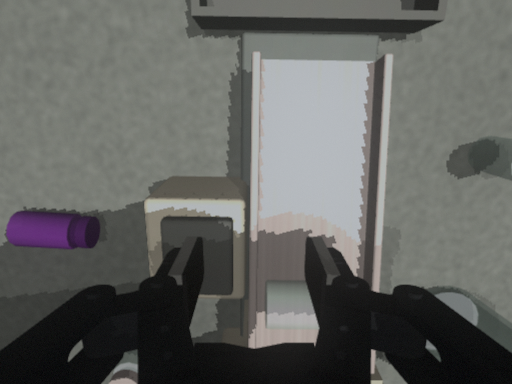

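The key is at its stop (17.8 N) and the vial lies on the chute against the right finger. I'll hold for a moment and check that it is at rest.

move_arm(motion=[0, 0, 0, 0, 0, 0, 0, 0, 0, 0, 0, 0, 0, 0, 0, 0, 0, 0, 0, 0, 0, 0, 0, 0, 0, 0, 0, 0, 0, 0, 0, 0, 0, 0, 0, 0, 0, 0, 0, 0, 0, 0, 0, 0, 0, 0, 0, 0])

```text
t: 7.12
position: [0.4695, -0.05, 0.0171]
orientation: [[0.001, 0.968, -0.253], [0.0, -0.253, -0.968], [-1.0, 0.001, -0.0]]
force: [-1.2, 0.5, 17.7]
finger_gap: 0.049
```

```bash
python3 snap.py w8|head -1; python3 - <<'E'
from rig import robot
import cv2,numpy as np
d=robot.snapshot("side")
im=cv2.cvtColor(d["frame"],cv2.COLOR_RGB2BGR)[190:290,210:340];cv2.imwrite("pics/side6.png",cv2.resize(im,None,fx=6,fy=6,interpolation=cv2.INTER_CUBIC))
a=cv2.imread("pics/w7.png").astype(int);b=cv2.imread("pics/w8.png").astype(int);r=abs(a-b)[270:345,255:345];print("wrist vial diff",r.mean(),r.max())
a=cv2.imread("pics/side5.png").astype(int);b=cv2.imread("pics/side6.png").astype(int);r=abs(a-b)[220:320,290:460];print(r.mean(),r.max())
E
```

```text
7.125 [ 0.46952465 -0.05002143  0.01712364] [-1.15657977  0.46263899 17.67972486] 0.04898571797169582
wrist vial diff 1.0587160493827161 8
1.3325882352941176 8
```

View pics/side6.png

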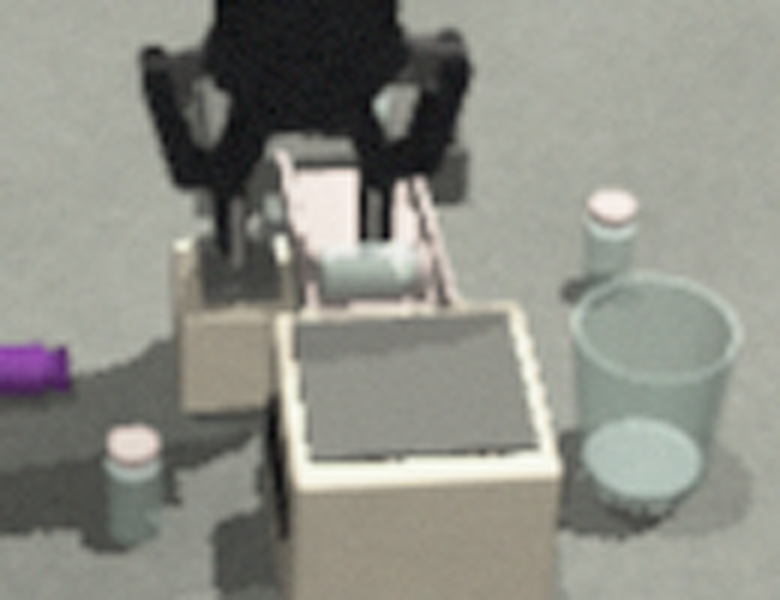

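The vial did not move over the last second, apart from image noise. It lies against the finger at side-zoom (370,270).

```bash
python3 -c "
from rig import robot
print(robot.job_done(), robot.read_state()['force'])"
```

```text
the job is handed in; nothing more can be done
the job is handed in; nothing more can be done
```

The vial popped out of its pocket and was stopped on the chute. I handed the job in at about 7 s with one finger holding the key down and the vial lying against the other; no verdict was reported.

- **Key:** the fingertip touched the key at about 2.4 N, and I pressed it about 12–14 mm further to its stop. The last force reading was a steady 17.7 N.
- **Vial:** the wrist and side pictures taken 1.1 s apart show no movement beyond image noise. I could not measure the contact force on the vial itself; that it touches the finger is judged from the pictures.
- **Other things:** nothing else looked disturbed in the last side view, but I did not measure the positions again.

Two measurements disagreed:

- **Fingertips:** at this opening they sat about 42 mm behind the reported tool point, where I expected about 6 mm from the text. Both the wrist and side cameras showed it, and the height at which the finger touched the key confirmed it.
- **Key position:** the top camera placed the key about 7 mm away in y from where the wrist camera did. I relied mainly on the wrist camera.

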